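# Feel the paddle latch free and open the battery cabinet

## Robot

A 6-joint arm with a two-finger parallel gripper is mounted at the origin on a cart in front of the work surface, level with it; the furniture and walls round the work are solid. World frame = base frame: x ahead of the robot, y to its left, z up, the work surface at z = 0. Lengths are in m, angles in rad, forces in N, time in s.
With the tool pointing down it reaches from about 0.25 to 0.775 m from the base axis. Payload 4 kg.
Tool frame: the origin (TCP) lies on the centre line of the jaws, within the pads' length; the fingertips stand 14 mm ahead of it and the grasp point (between the pads) lies 5 mm behind it (robot.tcp_to_tips is the distance from the TCP to the fingertips, in m); z points along the fingers, y is the line along which they close (so a half turn about z gives the same grasp; the last joint's range is limited). The gripper opens to 94 mm and grips with 3 to 60 N. Pads are 16 mm wide; open, the fingers measure 119 mm over their backs; the gripper's body (75 mm by 177 mm) begins 78 mm behind the grasp point.
Start: joints at [1.232, 0.087, 1.371, -0, 1.684, -0.103], TCP at [0.128, 0.535, 0.22] pointing down, gripper open.
Joint ranges: [-3.1, 3.1], [-0.76, 2.03], [0.27, 2.55], [-1.08, 4.22], [0.17, 2.65], [-2.57, 2.57]. Speed limits (rad/s): [2.79, 2.79, 3.14, 3.14, 3.14, 3.14].

## Interface

Orientations are given as [roll, pitch, yaw] about the fixed x, y, z axes, in that order (R = Rz(yaw) Ry(pitch) Rx(roll)).
In Python, from bench import robot gives the robot as it stands.
- The arm moves only by the tool carry_out, never from a script. Its argument "increments" is a list of rows, each a list of 3 entries, a list of its own where there are three numbers: the closure in counts, from 0 (fully open) to 255 (shut), then the shift along the tool's x, y, z in mm, then the turn about the tool's z in degrees. In form: [[fingers, [dx, dy, dz], twist], ...]. A call has 1 to 8 rows; each row shifts and turns the commanded pose from where the row before left it, along the tool's axes as they then stand; what a row does not reach is not made up. A row lasts 1/10 s, in which the tool goes at most 50 mm and 8.59 degrees, less where a joint would pass 70% of its speed; a pose out of reach is approached as far as the arm can. A call with a gripper value outside its range is refused whole. The fingers move at their own pace and stop on an object; the grip force is fixed at half the most. Time passes only in rows, so rows that do not move let the fingers close. It gives the time, the measured TCP pose, the force, the opening and the grip force at its end, in the units of the state.
- robot.get_obs(): the state, without advancing time (a new reading comes with each control period).
- robot.snapshot(name): name is "scene" or "top"; returns the picture (400x640x3 uint8, blue, green, red); there is no depth.
- robot.get_calibration(name): a dict with "vfov" (degrees; the focal length in pixels is half the picture's height over the tangent of half this angle, whatever the lens; pixels are square), "cx", "cy" (the principal point, pixels), "k1" (the pictures are not rectified: a ray, as slopes to the right and down, at radius r is drawn at 1 + k1 r^2 times it, then the intrinsics apply), "T" (4x4, takes a point from camera to world coordinates). Camera axes: x right, y down, z forward; pixel columns grow to the right and rows downward; lengths in m; the calibration is good to about 2 mm. A picture is of the moment at which its call begins. get_calibration takes no time and is no camera call.
- robot.close_job(): hands the job in; it is judged then, once.
The state is a dict: "time": time; "joint_positions": joint angles; "qvel": joint speeds; "joint_torque": joint torques, N m; "tool_pos": TCP position; "ee_rot": TCP orientation; "wrist_force": force on the tool from outside, world axes, zero at the start; "wrist_torque": the same for the moment, N m; "width": finger opening in m; "finger_force": force on a finger pad.
Only numpy, scipy, OpenCV 4.12 (cv2) and the standard library are available. Lean on these libraries where they do the work, as an engineer would, in place of code of your own. Each camera call takes 0.05 s, during which the arm holds its last target. There are 200 camera calls.

## Task

Open the small battery cabinet so that the pack inside can be got at: lift the red paddle on its blue door by feel until the hidden pawl lines up with the gap in the strike (neither too low nor too high), draw the door out gently without forcing the latch, and swing it wide open, at least 60 degrees. Then let go, with the paddle dropped back and the door standing open, and do not disturb the other things on the worktop.

Things in the scene. Friction and masses are not known exactly. Their poses are not given: they have to be found in the camera images.
- cabinet: Small grey sheet-steel battery cabinet, 90 deep (x) x 150 wide (y) x 150 high (z) mm, screwed down. Origin: centre of its underside; its -x side is the front, closed by a blue door. Place and yaw vary. Its strike's height is unknown: the paddle angle of the gap's middle lies anywhere from 0.16 to 0.76 rad, and the pawl passes within about 0.04 rad either side.
- cab_door (a joint): Blue door, 9 mm thick, over the front, hinged at the cabinet's left (+y) edge; rad, 0 = shut, positive = right edge swings out towards the robot (clockwise from above), stop at 1.75. Light drag; stays where it is left. Latched, a gentle pull along its arc stops at a tooth after 1 to 8 mm of play (most with the paddle level) and a springy rise; in the gap it meets almost no resistance.
- door_hinge (a point): Point on the door's vertical hinge axis at the height of the paddle's pivot, 120 mm above the worktop; 50 mm in front of and 73 mm left of the cabinet's origin. It does not move as the door swings, but its axes turn with the door.
- paddle (a joint): Red paddle, a lever sticking out forward from the door near its right edge; rad, 0 = hanging at rest, 0.46 rad below level; positive = free end lifted; stop at 0.92. A spring pulls it down (about 2 N at the grip at rest, 6 N at the top). Its pivot is level and parallel to the door. Hold it at the gap's angle until the door is 0.18 rad open.
- paddle_pivot (a point): The paddle's pivot: 12 mm in front of and 105 mm right of the hinge axis (door shut), 120 mm above the worktop, turns with door and paddle; at paddle 0 its axes are those of the door: -x out of the door, y along the pivot, z up.
- paddle_grip (a point): Middle of the paddle's grip pad, 55 mm from the pivot along the paddle: pad 28 mm wide (along the pivot), 13 mm thick, 34 mm long; free on both sides, above and below, best pinched across its 28 mm width. It lies 24 mm below the pivot at rest and moves on an arc about it as the paddle is lifted.
- strike (a joint): Sprung strike inside, out of sight; m, 0 = unstrained, positive = pulled out with the door by the latch (2 N per mm); beyond 9 mm (about 18 N) it is bent. Lifting the paddle lowers a pawl behind the strike's two teeth, and the pawl passes out only through the gap between them: lifted too little it catches on the first tooth, too far on the second.
- red_pack: Bystander: red and black battery pack, 106x73x48 mm; origin at the centre of its underside.
- spray_can: Bystander: blue spray can with a red cap, 66 mm across, 205 mm tall; origin at the centre of its underside.
- tape_measure: Bystander: yellow and black tape measure, 53x96x71 mm; origin at the centre of its underside.
- screwdriver: Bystander: red-handled screwdriver, 198 mm long, lying.

How it is judged:
On the way, in this order (a step that is already met when the one before it is completed fails the run):
1. the paddle is lifted (more than 0.08 rad) while the door is still shut (less than 0.08 rad) (value of joint paddle above 0.08 rad and value of joint cab_door below 0.08 rad), for 0.1 s.
2. the pawl is through the strike and the door is ajar (more than 0.2 rad) (value of joint cab_door above 0.2 rad), for 0.1 s.
At the end, for the whole second after the job is handed in: The door stands still (under 0.05 rad/s) and open by more than 1.0 rad, the paddle has been let drop back (under 0.06 rad), and the strike is unstrained (under 2 mm) (value of joint cab_door above 1 rad and value of joint paddle below 0.06 rad and value of joint strike below 0.002 m and velocity of joint cab_door between -0.05 and 0.05 rad/s); the robot touches nothing.
It fails at once if the latch is forced: the strike is pulled out by more than 9 mm (about 18 N) (value of joint strike above 0.009 m).
It fails at once if a bystander is moved by more than 30 mm (distance of any of red_pack, spray_can, tape_measure, screwdriver from where it was at the start of the episode above 0.03 m).
It also fails if it takes over 72 s, if anything falls off the work surface, if the arm or the gripper's body presses on something with over 40 N, if the wrist force passes 120 N, or if a joint passes its speed limit or range.

## Working session

There is one attempt and no reset: what is moved stays moved. The work goes in short steps, Python scripts to look and compute and a tool call to move; the robot and the scene stay as the last step left them, time stands still between calls to the robot, and variables do not carry over. Pictures are saved under pics/ and viewed, at most 10 in all, crops included, and the job is handed in when it is done.

Besides the shell and the picture viewer there is one more tool, called after "Request:" as name([rows], argument=value, ...), one row to a line, values as JSON. carry_out: Moves the arm, as the interface text tells. Its arguments: {"type":"object","properties":{"increments":{"type":"array","items":{"type":"array"}}},"required":["increments"]}

```bash
mkdir -p pics; ls
cat > h.py <<'E'
import numpy as np, cv2
from bench import robot
def ray(name,uv):
    c=robot.get_calibration(name); f=200/np.tan(np.radians(c['vfov'])/2)
    d=np.array([(uv[0]-c['cx'])/f,(uv[1]-c['cy'])/f]); s=d.copy()
    for _ in range(20): s=d/(1+c['k1']*(s@s))
    T=np.array(c['T']); return T[:3,3],T[:3,:3]@np.array([s[0],s[1],1])
def onz(name,uv,z):
    o,d=ray(name,uv); return o+d*(z-o[2])/d[2]
def proj(name,p):
    c=robot.get_calibration(name); f=200/np.tan(np.radians(c['vfov'])/2)
    T=np.array(c['T']); q=T[:3,:3].T@(np.array(p)-T[:3,3]); s=q[:2]/q[2]
    s=s*(1+c['k1']*(s@s)); return s*f+[c['cx'],c['cy']]
def tri(uv1,uv2):
    o1,d1=ray('scene',uv1);o2,d2=ray('top',uv2)
    A=np.stack([d1,-d2],1);t=np.linalg.lstsq(A,o2-o1,rcond=None)[0]
    a=o1+d1*t[0];b=o2+d2*t[1];return (a+b)/2,np.linalg.norm(a-b)
E
python3 - <<'E'
from h import *
for n in ('scene','top'):
    im=robot.snapshot(n); cv2.imwrite(f'pics/{n}0.png',im)
    c=robot.get_calibration(n);print(n,c['vfov'],c['k1'],np.round(c['T'],3).tolist())
o=robot.get_obs();print({k:np.round(v,3).tolist() for k,v in o.items()})
E
```

```text
pics
scene 55.9270984440437 -0.05217699394483645 [[0.776, -0.296, 0.557, 0.113], [-0.631, -0.352, 0.692, -0.611], [-0.009, -0.888, -0.459, 0.477], [0.0, 0.0, 0.0, 1.0]]
top 42.14513020748153 0.05117656131621818 [[0.025, -0.995, 0.097, 0.475], [-1.0, -0.026, -0.016, -0.02], [0.018, -0.096, -0.995, 1.31], [0.0, 0.0, 0.0, 1.0]]
{'time': 0.1, 'joint_positions': [1.232, 0.088, 1.372, -0.0, 1.684, -0.103], 'qvel': [0.0, -0.001, -0.004, 0.0, -0.001, 0.001], 'joint_torque': [0.003, -34.125, -30.33, 0.072, 0.03, -0.0], 'tool_pos': [0.128, 0.534, 0.218], 'ee_rot': [-3.14, -0.0, 2.906], 'wrist_force': [-0.088, -0.118, -0.429], 'wrist_torque': [0.002, 0.055, 0.02], 'finger_force': 0.0, 'width': 0.094}
```

View pics/scene0.png

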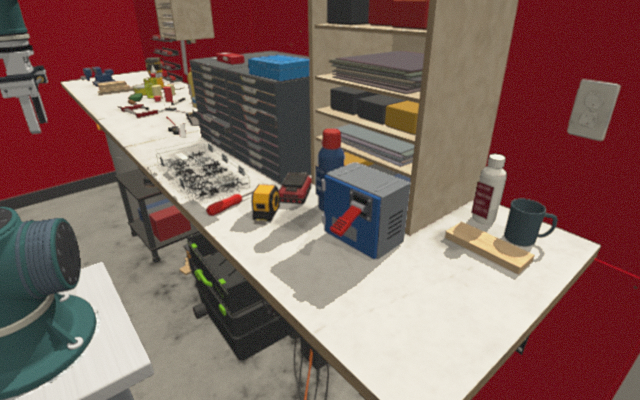

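View pics/top0.png

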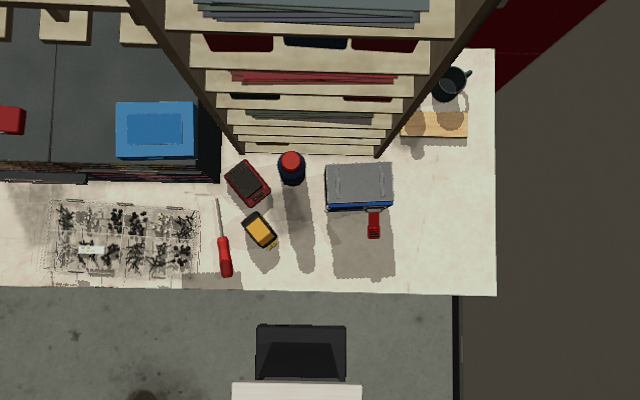

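The scene view shows the cabinet at about (365,210) with the red paddle at (347,220). In the top view the cabinet's grey lid is at (359,182) and the paddle at (374,225). The spray can (291,168), tape measure, pack and screwdriver all lie to the left of it.

Run:
```python
from h import *
t=cv2.imread('pics/top0.png').astype(int); s=cv2.imread('pics/scene0.png').astype(int)
def red(im,x0,x1,y0,y1):
    m=np.zeros(im.shape[:2],np.uint8); w=im[y0:y1,x0:x1]
    m[y0:y1,x0:x1]=(w[...,2]>110)&(w[...,2]>2*w[...,1])&(w[...,2]>2*w[...,0]); return m
def rect(m):
    c=max(cv2.findContours(m,0,2)[0],key=cv2.contourArea); return cv2.minAreaRect(c), cv2.boxPoints(cv2.minAreaRect(c)).round(1).tolist()
mt=red(t,355,395,200,250); ms=red(s,322,372,195,245)
print('top',rect(mt)); print('scene',rect(ms))
# blue door in top view
w=t[150:225,310:400]; b=np.zeros(t.shape[:2],np.uint8)
b[150:225,310:400]=(w[...,0]>70)&(w[...,0]>1.6*w[...,2])
print('door',rect(b))
g=np.zeros(t.shape[:2],np.uint8); g[155:215,315:400]=(abs(w[5:65,5:90,0]-w[5:65,5:90,2])<25)&(w[5:65,5:90].mean(-1)>60)&(w[5:65,5:90].mean(-1)<150)
r=rect(g);print('lid',r); P=[onz('top',p,.15).round(4).tolist() for p in r[1]];print(P)
for p in rect(b)[1]: print('doorpt',onz('top',p,.147).round(4))
for z in(.08,.1,.12): print(z,[onz('top',p,z).round(3).tolist() for p in rect(mt)[1]])
cr=cv2.resize(cv2.imread('pics/top0.png')[140:260,300:420],None,fx=5,fy=5,interpolation=2)
cr2=cv2.resize(cv2.imread('pics/scene0.png')[150:270,310:420],None,fx=5,fy=5,interpolation=2)[:600]
cv2.imwrite('pics/crop_t.png',cv2.resize(np.hstack([cr[:, :600],cr2[:,:550]]),(800,417)))
```

```text
top (((374.0, 227.5), (1.0, 10.0), 90.0), [[369.0, 227.0], [379.0, 227.0], [379.0, 228.0], [369.0, 228.0]])
scene (((345.8764953613281, 219.39414978027344), (13.558154106140137, 34.16654968261719), 40.60129928588867), [[329.6000061035156, 228.0], [351.79998779296875, 202.0], [362.1000061035156, 210.8000030517578], [339.8999938964844, 236.8000030517578]])
door (((360.5205993652344, 203.95361328125), (3.3147592544555664, 63.16205596923828), 87.39744567871094), [[328.8999938964844, 203.6999969482422], [392.0, 200.89999389648438], [392.1000061035156, 204.1999969482422], [329.0, 207.0]])
lid (((357.946533203125, 181.90504455566406), (39.708885192871094, 69.1373062133789), 87.20729064941406), [[322.5, 163.8000030517578], [391.5, 160.39999389648438], [393.3999938964844, 200.10000610351562], [324.3999938964844, 203.39999389648438]])
[[0.667, -0.0493, 0.15], [0.679, -0.2053, 0.15], [0.5888, -0.2106, 0.15], [0.5773, -0.0556, 0.15]]
doorpt [ 0.5771 -0.0659  0.147 ]
doorpt [ 0.5872 -0.208   0.147 ]
doorpt [ 0.5798 -0.2083  0.147 ]
doorpt [ 0.5697 -0.0663  0.147 ]
0.08 [[0.53, -0.165, 0.08], [0.531, -0.189, 0.08], [0.528, -0.189, 0.08], [0.528, -0.165, 0.08]]
0.1 [[0.529, -0.162, 0.1], [0.53, -0.186, 0.1], [0.527, -0.186, 0.1], [0.527, -0.163, 0.1]]
0.12 [[0.528, -0.16, 0.12], [0.529, -0.183, 0.12], [0.527, -0.183, 0.12], [0.526, -0.16, 0.12]]
```

View pics/crop_t.png

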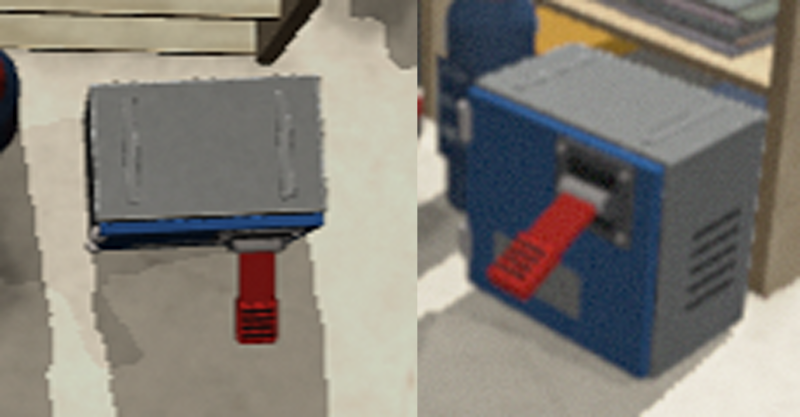

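The crop shows the lid corners at about (326,165), (392,162), (393,201), (328,204) and the pad at columns 368–380, rows 226–238. The paddle hangs at rest.

Run:
```python
from h import *
P=np.array([onz('top',p,.15)[:2] for p in [(325.9,165.3),(392,162.4),(393.4,201.2),(327.9,203.8)]])
print(P.round(4).tolist()); c=P.mean(0); d=(P[0]+P[3]-P[1]-P[2]); yaw=np.arctan2(-d[0],d[1]); print('c',c,'yaw',yaw, np.linalg.norm(P[0]-P[1]),np.linalg.norm(P[1]-P[2]))
R=np.array([[np.cos(yaw),-np.sin(yaw)],[np.sin(yaw),np.cos(yaw)]])
h=c+R@[-.05,.073]; pv=h+R@[-.012,-.105]; g=pv+R@[-.0493,0]
print('hinge',h,'pivot',pv,'grip',g)
print('proj', proj('top',[*g,.096]),proj('scene',[*g,.096]),'pad top px meas (374.1,232)')
for z in(.096,.1): print(onz('top',(374.1,232),z))
o=robot.get_obs();print(o['tool_pos'],o['ee_rot'])
```

```text
[[0.6638, -0.057], [0.6745, -0.2065], [0.5863, -0.2106], [0.5766, -0.0635]]
c [ 0.62529104 -0.13441772] yaw 0.06872316941839286 0.14985765014097008 0.08822152613890889
hinge [ 0.57039622 -0.06502349] pivot [ 0.5656348  -0.17059967] grip [ 0.51645117 -0.17398506]
proj [373.63618769 232.65589458] [339.69723285 227.90860402] pad top px meas (374.1,232)
[ 0.51800967 -0.17504972  0.096     ]
[ 0.51786741 -0.17454001  0.1       ]
[0.12835403 0.53434705 0.2184381 ] [-3.13966279e+00 -1.91547058e-04  2.90577598e+00]
```

Request:
carry_out([
  [0,[0,0,0],-5.8],
  [0,[0,0,0],-5.8],
  [0,[0,0,0],-5.8],
  [0,[-18.8,-40.8,0],0],
  [0,[-18.8,-40.8,0],0],
  [0,[-18.8,-40.8,0],0],
  [0,[-18.8,-40.8,0],0],
  [0,[-18.8,-40.8,0],0],
])

```text
time: 0.9
tool_pos: [0.2364, 0.3359, 0.2189]
ee_rot: [-3.141, -0.0, -3.073]
wrist_force: [1.7, 0.4, -0.4]
width: 0.094
finger_force: 0.0
```

Request:
carry_out([
  [0,[-18.8,-40.8,0],0],
  [0,[-18.8,-40.8,0],0],
  [0,[-18.8,-40.8,0],0],
  [0,[-18.8,-40.8,0],0],
  [0,[-18.8,-40.8,0],0],
  [0,[-18.8,-40.8,0],0],
  [0,[-18.8,-40.8,0],0],
  [0,[-18.8,-40.8,0],0],
])

```text
time: 1.7
tool_pos: [0.4086, 0.0204, 0.2192]
ee_rot: [3.141, -0.0, -3.074]
wrist_force: [0.5, 0.6, -0.7]
width: 0.0939
finger_force: 0.0
```

Request:
carry_out([
  [0,[-18.8,-40.8,0],0],
  [0,[-18.8,-40.8,0],0],
  [0,[-18.8,-40.8,0],0],
  [0,[-18.8,-40.8,0],0],
  [0,[-18.8,-40.8,0],0],
  [0,[0,0,0],0],
  [0,[0,0,0],0],
  [0,[0,0,0],0],
])

```text
time: 2.5
tool_pos: [0.5155, -0.174, 0.2193]
ee_rot: [3.141, -0.001, -3.073]
wrist_force: [-0.9, -0.8, 0.3]
width: 0.0939
finger_force: 0.0
```

Request:
carry_out([
  [0,[-1,0,30],0],
  [0,[0,0,32],0],
  [0,[0,0,32],0],
  [0,[0,0,32],0],
  [0,[0,0,1],0],
  [0,[0,0,0],0],
  [120,[0,0,0],0],
  [120,[0,0,0],0],
])

```text
time: 3.3
tool_pos: [0.5183, -0.1752, 0.0952]
ee_rot: [-3.139, 0.004, -3.073]
wrist_force: [0.4, -0.1, 0.9]
width: 0.0813
finger_force: 0.0
```

Run:
```python
from h import *
a=robot.snapshot('scene')[130:270,290:430];b=robot.snapshot('top')[150:270,320:440]
cv2.imwrite('pics/g1.png',np.hstack([cv2.resize(a,(400,400)),cv2.resize(b,(400,400))]))
```

```text
(no output)
```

View pics/g1.png

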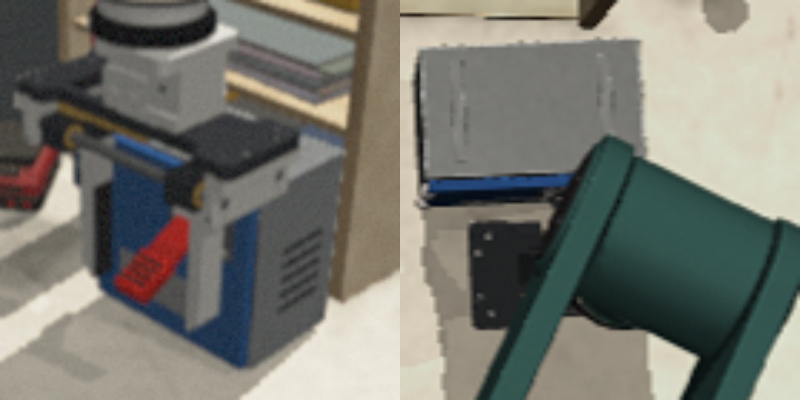

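The crop shows the two fingers either side of the red pad (about (150,265) in the left half), so I close the jaws.

Request:
carry_out([
  [200,[0,0,1],0],
  [255,[0,0,1],0],
  [255,[0,0,0],0],
  [255,[0,0,0],0],
  [255,[0,0,0],0],
  [255,[0,0,0],0],
  [255,[0,0,0],0],
  [255,[0,0,0],0],
])

```text
time: 4.2
tool_pos: [0.5166, -0.1712, 0.0901]
ee_rot: [3.134, -0.001, -3.072]
wrist_force: [-1.1, 7.5, 1.9]
width: 0.0276
finger_force: 30.0
```

Request:
carry_out([
  [255,[0.5,1.5,-1.5],0],
  [255,[1,1.3,-2.5],0],
  [255,[1,0,-2.5],0],
  [255,[0.8,0,-2.5],0],
  [255,[0,0,0],0],
  [255,[0,0,0],0],
  [255,[0,0,0],0],
])

```text
time: 4.9
tool_pos: [0.5128, -0.171, 0.0984]
ee_rot: [3.138, -0.002, -3.073]
wrist_force: [1.7, 5.2, -5.9]
width: 0.0276
finger_force: 30.0
```

Request:
carry_out([
  [255,[1.5,1,0],0],
  [255,[1.5,1,0],0],
  [255,[1.5,0,0],0],
  [255,[1.5,0,0],0],
  [255,[0,0,0],0],
  [255,[0,0,0],0],
])

```text
time: 5.5
tool_pos: [0.5091, -0.1695, 0.0998]
ee_rot: [3.139, 0.005, -3.074]
wrist_force: [5.5, 5.0, -4.9]
width: 0.0277
finger_force: 30.0
```

Request:
carry_out([
  [255,[0.3,1.5,-0.6],0],
  [255,[0.3,1.5,-0.6],0],
  [255,[0,0,0],0],
  [255,[0,0,0],0],
])

```text
time: 5.9
tool_pos: [0.5077, -0.1688, 0.1011]
ee_rot: [-3.14, 0.003, -3.075]
wrist_force: [5.1, 0.3, -5.5]
width: 0.0281
finger_force: 30.1
```

Request:
carry_out([
  [255,[0.3,0,-1],0.7],
  [255,[0.3,0,-1.1],0.7],
  [255,[0,0,0],0],
  [255,[0,0,0],0],
])

```text
time: 6.3
tool_pos: [0.5063, -0.1684, 0.103]
ee_rot: [-3.141, 0.001, -3.098]
wrist_force: [5.2, -0.2, -4.9]
width: 0.0277
finger_force: 30.0
```

Request:
carry_out([
  [255,[0.2,0,-1],0],
  [255,[0.2,0,-1.1],0],
  [255,[0,0,0],0],
  [255,[0,0,0],0],
])

```text
time: 6.7
tool_pos: [0.5055, -0.1682, 0.1048]
ee_rot: [-3.141, -0.0, -3.098]
wrist_force: [3.4, -1.9, -6.0]
width: 0.0276
finger_force: 30.0
```

Request:
carry_out([
  [255,[0.5,0.2,-1],0],
  [255,[0.5,0.2,-1.1],0],
  [255,[0,0,0],0],
  [255,[0,0,0],0],
])

```text
time: 7.1
tool_pos: [0.5044, -0.1679, 0.107]
ee_rot: [-3.141, -0.0, -3.098]
wrist_force: [3.6, -1.8, -5.7]
width: 0.0277
finger_force: 30.0
```

Request:
carry_out([
  [255,[0.4,0.2,-1],0],
  [255,[0.4,0.2,-1.1],0],
  [255,[0,0,0],0],
  [255,[0,0,0],0],
])

```text
time: 7.5
tool_pos: [0.5036, -0.1677, 0.109]
ee_rot: [-3.141, -0.0, -3.098]
wrist_force: [3.2, -2.7, -6.8]
width: 0.028
finger_force: 30.0
```

Request:
carry_out([
  [255,[1,0.5,0],0],
  [255,[1,0.5,0],0],
  [255,[0,0,0],0],
  [255,[0,0,0],0],
])

```text
time: 7.9
tool_pos: [0.5025, -0.1672, 0.1094]
ee_rot: [-3.14, 0.002, -3.099]
wrist_force: [6.8, -3.7, -6.3]
width: 0.0274
finger_force: 30.1
```

Request:
carry_out([
  [255,[0,0,-1],0],
  [255,[0,0,-1.1],0],
  [255,[0,0,0],0],
  [255,[0,0,0],0],
])

```text
time: 8.3
tool_pos: [0.5021, -0.1671, 0.1114]
ee_rot: [-3.14, 0.001, -3.099]
wrist_force: [5.2, -5.5, -6.1]
width: 0.0274
finger_force: 30.0
```

Request:
carry_out([
  [255,[0,0,-1],0],
  [255,[0,0,-1.1],0],
  [255,[0,0,0],0],
  [255,[0,0,0],0],
])

```text
time: 8.7
tool_pos: [0.5017, -0.1671, 0.1133]
ee_rot: [-3.14, 0.0, -3.099]
wrist_force: [3.3, -4.1, -6.6]
width: 0.0281
finger_force: 30.0
```

Request:
carry_out([
  [255,[0.7,0,-1],0],
  [255,[0.7,0,-1.1],0],
  [255,[0,0,0],0],
  [255,[0,0,0],0],
])

```text
time: 9.1
tool_pos: [0.4998, -0.1661, 0.1151]
ee_rot: [3.141, -0.001, -3.098]
wrist_force: [3.3, -1.9, -6.1]
width: 0.0274
finger_force: 30.1
```

Request:
carry_out([
  [255,[0.1,0,-1],0],
  [255,[0.1,0,-1.1],0],
  [255,[0,0,0],0],
  [255,[0,0,0],0],
])

```text
time: 9.5
tool_pos: [0.4997, -0.1662, 0.1173]
ee_rot: [3.141, -0.001, -3.098]
wrist_force: [2.4, -1.8, -6.8]
width: 0.028
finger_force: 30.0
```

Request:
carry_out([
  [255,[1.2,0.7,0],0.5],
  [255,[1.2,0.7,0],0.5],
  [255,[0,0,0],0],
  [255,[0,0,0],0],
])

```text
time: 9.9
tool_pos: [0.4975, -0.1647, 0.1174]
ee_rot: [3.141, -0.0, -3.116]
wrist_force: [3.1, -0.4, -7.7]
width: 0.0282
finger_force: 30.1
```

Request:
carry_out([
  [255,[1.8,1.3,0],1.5],
  [255,[1.8,1.3,0],1.5],
  [255,[0,0,0],0.5],
  [255,[0,0,0],0],
])

```text
time: 10.3
tool_pos: [0.4937, -0.1618, 0.1174]
ee_rot: [3.14, -0.001, 3.107]
wrist_force: [1.3, 1.0, -5.9]
width: 0.0279
finger_force: 29.9
```

Request:
carry_out([
  [255,[2.7,1.9,0],2],
  [255,[2.7,1.9,0],2],
  [255,[2.7,1.9,0],2],
  [255,[2.7,1.8,0],2],
  [255,[2.7,1.8,0],1.5],
  [255,[2.7,1.8,0],1.5],
  [255,[2.7,1.8,0],1.5],
  [255,[0,0,0],0],
])

```text
time: 11.1
tool_pos: [0.4764, -0.1451, 0.1171]
ee_rot: [3.139, -0.002, 2.89]
wrist_force: [1.1, 5.5, -4.9]
width: 0.0278
finger_force: 30.0
```

Request:
carry_out([
  [255,[6.2,4.2,0],3.4],
  [255,[6.2,4.2,0],3.4],
  [255,[6.2,4.2,0],3.4],
  [255,[6.2,4.2,0],3.4],
  [255,[6.2,4.2,0],3.4],
  [255,[6.2,4.2,0],3.4],
  [255,[6.2,4.2,0],3.4],
  [255,[0,0,0],0],
])

```text
time: 11.9
tool_pos: [0.4511, -0.1003, 0.1177]
ee_rot: [3.137, 0.001, 2.475]
wrist_force: [4.9, 5.9, -7.6]
width: 0.0277
finger_force: 30.1
```

Request:
carry_out([
  [255,[6,4.6,0],3.6],
  [255,[6.2,4.6,0],3.6],
  [255,[6.2,4.6,0],3.6],
  [255,[6.2,4.5,0],3.6],
  [255,[6.2,4.5,0],3.6],
  [255,[6.2,4.5,0],3.6],
  [255,[6.2,4.5,0],3.6],
  [255,[6.2,4.5,0],3.6],
])

```text
time: 12.7
tool_pos: [0.4474, -0.0397, 0.1177]
ee_rot: [3.139, -0.003, 1.971]
wrist_force: [2.9, 6.4, -6.2]
width: 0.0279
finger_force: 30.8
```

Request:
carry_out([
  [255,[0,0,3],0],
  [255,[0,0,5],0],
  [255,[0,0,5],0],
  [255,[0,0,4],0],
  [255,[0,0,0],0],
  [255,[0,0,0],0],
])

```text
time: 13.3
tool_pos: [0.4487, -0.0424, 0.1014]
ee_rot: [3.138, 0.002, 1.97]
wrist_force: [4.7, 2.2, -0.6]
width: 0.0277
finger_force: 30.0
```

Request:
carry_out([
  [130,[0,0,0],0],
  [130,[0,0,0],0],
  [130,[0,0,0],0],
  [130,[0,0,0],0],
  [130,[0,0,-5],0],
  [130,[0,0,-15],0],
  [130,[0,0,-25],0],
  [130,[0,0,-35],0],
])

```text
time: 14.1
tool_pos: [0.4457, -0.0417, 0.1798]
ee_rot: [-3.138, -0.002, 1.97]
wrist_force: [0.3, -0.1, 0.7]
width: 0.046
finger_force: 0.0
```

Request:
carry_out([
  [130,[0,0,-40],0],
  [130,[0,0,-30],0],
  [130,[0,0,0],0],
  [130,[0,0,0],0],
  [130,[0,0,0],0],
  [130,[0,0,0],0],
])

```text
time: 14.7
tool_pos: [0.4463, -0.0417, 0.2486]
ee_rot: [-3.139, -0.002, 1.97]
wrist_force: [-0.7, 0.6, -0.4]
width: 0.0459
finger_force: 0.0
```

Run:
```python
from h import *
a=robot.snapshot('scene')[100:300,230:430];b=robot.snapshot('top')[130:300,220:390]
cv2.imwrite('pics/end.png',np.hstack([cv2.resize(a,(400,400)),cv2.resize(b,(400,400))]))
o=robot.get_obs();print(o['tool_pos'],o['wrist_force'],o['width'])
```

```text
[ 0.44652948 -0.04178491  0.24903481] [-0.20789077  0.23431815  0.12892255] 0.046064214320908486
```

View pics/end.png

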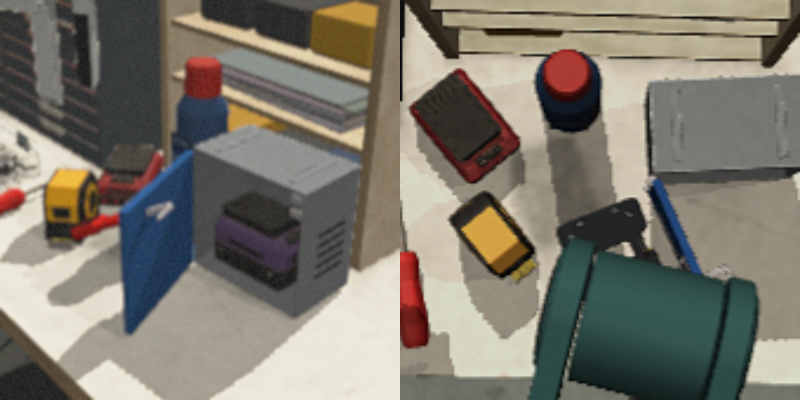

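The picture shows the door (left half, (160,240)) swung about 70° open with the pack visible inside. The paddle is hanging down at about (95,228), the jaws are clear above it and the bystanders have not moved.

```bash
python3 -c "
from bench import robot
print(robot.close_job())"
```

```text
the job is handed in; nothing more can be done
None
```

The cabinet door is open about 1.24 rad (71°) by my estimate, the latch was not forced (about 8 N at most), the paddle has dropped back, the gripper is clear of everything, and the job is handed in; it returned no verdict.

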